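Shift the burnishing gearbox into its first speed

ROBOT

A 6-joint arm with a two-finger parallel gripper is mounted at the origin on a cart in front of the work surface, level with it; the furniture and walls round the work are solid. World frame = base frame: x ahead of the robot, y to its left, z up, the work surface at z = 0. Lengths are in m, angles in rad, forces in N, time in s.
With the tool pointing down it reaches from about 0.25 to 0.775 m from the base axis. Payload 4 kg.
Tool frame: the origin (TCP) lies midway between the tips of the shut fingers; the grasp point (between the pads) lies 19 mm behind it; z points along the fingers, x is the direction in which the jaws open and shut, and the axes are right-handed (so a half turn about z gives the same grasp; the last joint's range is limited). The gripper opens to 94 mm and grips with 3 to 60 N. Pads are 16 mm wide; open, the fingers measure 119 mm over their backs; the gripper's body (75 mm by 177 mm) begins 78 mm behind the grasp point.
Start: joints at [1.159, 0.087, 1.371, -0, 1.684, -0.103], TCP at [0.167, 0.524, 0.206] pointing down, gripper open.
Joint ranges: [-3.1, 3.1], [-0.76, 2.03], [0.27, 2.55], [-1.08, 4.22], [0.17, 2.65], [-2.57, 2.57]. Speed limits (rad/s): [2.79, 2.79, 3.14, 3.14, 3.14, 3.14].

INTERFACE

Orientations are given as [roll, pitch, yaw] about the fixed x, y, z axes, in that order (R = Rz(yaw) Ry(pitch) Rx(roll)).
In Python, from bench import robot, eyes, close_job gives the robot as it stands.
- The arm moves only by the shell command python3 -m jog 'ROWS'. ROWS is JSON, a list of rows, each a list of 3 entries, a list of its own where there are three numbers: the turn, a rotation vector about the tool's x, y, z in degrees, then the shift along the tool's x, y, z in mm, then the closure, from -1 (fully open) to 1 (shut). In form: [[[wx, wy, wz], [x, y, z], claw], ...]. A call has 1 to 5 rows; each row is the pose to reach, as a shift and turn from the pose commanded when the call began, along the tool's axes at that moment; what a row does not reach only later rows make up. A row lasts 1/10 s, in which the tool goes at most 50 mm and 8.59 degrees, less where a joint would pass 70% of its speed; a pose out of reach is approached as far as the arm can. A call with a gripper value outside its range is refused whole. The fingers move at their own pace and stop on an object; the grip force is fixed at half the most. Time passes only in rows, so rows that repeat a pose let the fingers close. It gives the time, the measured TCP pose, the force and the opening at its end, in the units of the state.
- robot.get_obs(): the state, without advancing time (a new reading comes with each control period).
- eyes.snapshot(name): name is "scene" or "top"; returns (picture, depth): 420x560x3 uint8, red, green, blue; 420x560 float32, m along the optical axis (not along the pixel's ray), 0 where there is no reading.
- eyes.camera_params(name): a dict with "mtx" (3x3 intrinsics, pixels), "k1" (the pictures are not rectified: a ray, as slopes to the right and down, at radius r is drawn at 1 + k1 r^2 times it, then the intrinsics apply), "world_to_cam" (4x4, takes a point from world to camera coordinates). Camera axes: x right, y up, looking along -z (the intrinsics and any distortion apply to the point x, -y, -z); pixel columns grow to the right and rows downward; lengths in m; the calibration is good to about 2 mm. A picture is of the moment at which its call begins. camera_params takes no time and is no camera call.
- close_job(): hands the job in, once; it reports no verdict.
The state is a dict: "time": time; "joint_positions": joint angles; "qvel": joint speeds; "joint_torque": joint torques, N m; "tool_pos": TCP position; "ee_rot": TCP orientation; "wrist_force": force on the tool from outside, world axes, zero at the start; "wrist_torque": the same for the moment, N m; "width": finger opening in m.
Only numpy, scipy, OpenCV 4.12 (cv2) and the standard library are available. Lean on these libraries where they do the work, as an engineer would, in place of code of your own. Each camera call takes 0.05 s, during which the arm holds its last target. There are 200 camera calls.

TASK

The little burnishing machine on the desk has a gear lever that stands in an H-shaped gate, and a tag with one to four raised dots marks each of the four slots. With the fingertips or the outside of the fingers, gently push the lever through the gate into the slot marked with the single dot, fully home to the end of that slot, and leave it there. Do not pinch the lever, and leave the things lying around the machine alone.

Things in the scene. Friction and masses are not known exactly. Their poses are not given: they have to be found in the camera images.
- gearbox: grey gearbox screwed to the desk: foot 156x130 mm, housing 134x100 mm, topped by a gate plate 90 mm above the desk. Lower down a dark motor reaches 141 mm from the middle to its +x side, a wooden spindle 120 mm to its -y side. Origin on the desk under the gate's middle; at yaw 0 x points away from the robot, y to its left; z up
- gate_middle (a point): middle of the 6 mm thick aluminium gate plate's upper face, axes as the gearbox. Its H opening: two lanes along x at y = +22 and -22 mm, 15 mm wide, from x = -27.5 to +27.5 mm, joined at x = 0 by a cross-bar along y, 17 mm wide (neutral), the only way between lanes. Each half lane is a slot: +x+y, +x-y, -x+y, -x-y
- fore_aft (a joint): tilt of the lever along the gearbox's x, rad: 0 in the cross-bar (neutral), positive leaning to +x; fully home in a slot about +0.29 or -0.29. The lever starts in the slot at -x+y. It takes about 3 N at the knob to move, has no spring and stays where it is left
- sideways (a joint): tilt of the lever along the gearbox's y, rad: positive leaning to +y; about +0.29 in the +y lane and -0.29 in the -y lane (some 0.03 of play either way); same resistance, no spring
- knob (a point): centre of the black ball knob (32 mm diameter) on the lever, a 10 mm steel rod pivoting about a point 15 mm above the desk under the gate's middle. The knob's centre is 150 mm from the pivot: 165 mm above the desk when upright, about 152 mm when home in a slot, then some 43 mm along gearbox x and 41 mm along y from the gate's middle
- rod_at_gate (a point): point on the lever rod's centre line, 73 mm from the pivot, where it passes through the gate plate
- tag_1: black square tag, 31x31x2.5 mm, with ONE raised dot in white (each 9.6 mm across, 3 mm high) on top, fixed on the gate plate 46 mm along gearbox x from the middle, just beyond the end of a slot and in line with its lane; origin at the centre of its underside. The target: at any slot but the lever's first
- tag_2: black square tag, 31x31x2.5 mm, with two dots in white (each 9.6 mm across, 3 mm high) on top, fixed on the gate plate 46 mm along gearbox x from the middle, just beyond the end of a slot and in line with its lane; origin at the centre of its underside
- tag_3: black square tag, 31x31x2.5 mm, with three dots in white (each 9.6 mm across, 3 mm high) on top, fixed on the gate plate 46 mm along gearbox x from the middle, just beyond the end of a slot and in line with its lane; origin at the centre of its underside
- tag_4: black square tag, 31x31x2.5 mm, with four dots in white (each 9.6 mm across, 3 mm high) on top, fixed on the gate plate 46 mm along gearbox x from the middle, just beyond the end of a slot and in line with its lane; origin at the centre of its underside. Always at the slot -x+y, where the lever starts
- thread_spool: bystander: loose wooden thread spool, 35 mm diameter, 44 mm tall, to the +y side of the gearbox; origin at its underside
- beveler: bystander: loose leather edge tool with wooden handle, 126x21x21 mm, lying on the robot's side of the gearbox; origin at its underside
- glue_jar: bystander: loose glue pot with blue lid, 47 mm diameter, 70 mm tall, off the gearbox's -x-y corner; origin at its underside

How it is judged:
At the end, for the whole second after the job is handed in: The lever rests in the slot marked with the single dot: its rod at the gate is within 31 mm of that tag's centre seen from above, it is tilted along the lane by more than 0.255 rad (within about 5 mm at the knob of the end of the slot), and it is still (horizontal distance between rod_at_gate and tag_1 below 0.031 m and (value of joint fore_aft above 0.255 rad or value of joint fore_aft below -0.255 rad) and velocity of joint fore_aft between -0.1 and 0.1 rad/s and velocity of joint sideways between -0.1 and 0.1 rad/s); the robot touches nothing.
It fails at once if a bystander (spool, edge tool or glue pot) is moved by more than 20 mm (distance of any of thread_spool, beveler, glue_jar from where it was at the start of the episode above 0.02 m).
It fails at once if the lever is pinched or forced: the fingers load it with more than 35 N (contact force between the fingers and sideways above 35 N).
It also fails if it takes over 51 s, if anything falls off the work surface, if the arm or the gripper's body presses on something with over 40 N, if the wrist force passes 120 N, or if a joint passes its speed limit or range.

## Working session

There is one attempt and no reset: what is moved stays moved. The work goes in short steps, Python scripts to look and compute and a shell command to move; the robot and the scene stay as the last step left them, time stands still between calls to the robot, and variables do not carry over. Pictures are saved under pics/ and viewed, about 8 in all and at most 12, crops included, and the job is handed in when it is done.

```bash
mkdir -p pics; python3 - <<'E'
from bench import robot, eyes
import cv2,numpy as np
o=robot.get_obs();print(o)
for n in("top","scene"):
    p,d=eyes.snapshot(n);c=eyes.camera_params(n);print(n,c)
    cv2.imwrite(f"pics/{n}0.png",p[:,:,::-1]);np.savez(f"{n}0.npz",p=p,d=d)
E
```

```text
{'time': 0.0, 'joint_positions': array([ 1.15890336e+00,  8.79471831e-02,  1.37220834e+00,  2.93729209e-05,
        1.68360640e+00, -1.03097539e-01]), 'qvel': array([-5.02452571e-04, -1.18807577e-03,  1.62376113e-03,  8.57494405e-05,
        2.64553580e-03, -1.18825744e-03]), 'joint_torque': array([ 3.10417263e-04, -3.40178990e+01, -3.02428257e+01,  7.17437896e-02,
        3.31114966e-02, -1.59710344e-04]), 'tool_pos': array([0.16692861, 0.52349315, 0.20433175]), 'ee_rot': array([-3.14134036e+00,  2.15474731e-03,  1.26200444e+00]), 'wrist_force': array([ 0.60051923,  0.74094286, -0.26624812]), 'wrist_torque': array([-0.01205177, -0.04387628, -0.03091521]), 'width': 0.09389284328883747}
top {'mtx': array([[540.71506921,   0.        , 274.50386273],
       [  0.        , 540.71506921, 206.873173  ],
       [  0.        ,   0.        ,   1.        ]]), 'k1': -0.2012293197629185, 'world_to_cam': array([[ 0.01551328, -0.99939232, -0.0312141 , -0.07152389],
       [ 0.99058458,  0.0111148 ,  0.13645019, -0.52907939],
       [-0.13602033, -0.033037  ,  0.99015505, -0.90062853],
       [ 0.        ,  0.        ,  0.        ,  1.        ]])}
scene {'mtx': array([[442.70127649,   0.        , 279.13302873],
       [  0.        , 442.70127649, 206.49441454],
       [  0.        ,   0.        ,   1.        ]]), 'k1': 0.005654239393661806, 'world_to_cam': array([[ 0.65967427, -0.75146099,  0.01167174, -0.38080588],
       [ 0.48810056,  0.44018761,  0.75365291, -0.28580405],
       [-0.57147852, -0.49146846,  0.65716897, -0.68684045],
       [ 0.        ,  0.        ,  0.        ,  1.        ]])}
```

View pics/top0.png

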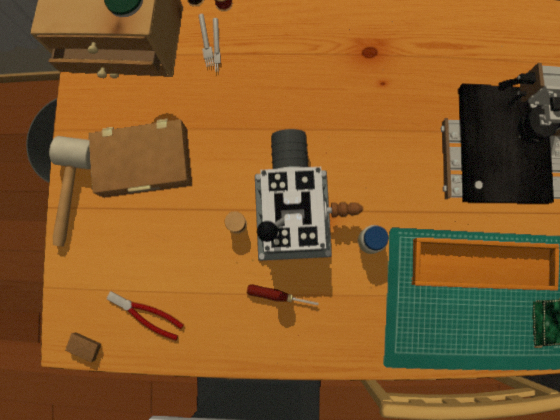

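View pics/scene0.png

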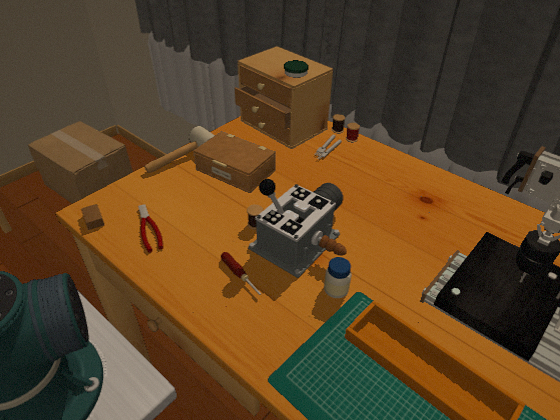

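The top view shows the gearbox at about (293,210), with the knob at (267,231), the spool at (236,223), the edge tool at (280,295) and the glue pot at (374,239). Next I'll enlarge the gate.

```bash
cat > h.py <<'E'
import numpy as np,cv2
from bench import eyes,robot
def cast(n,uv,z):
    c=eyes.camera_params(n);K=c["mtx"];uv=np.atleast_2d(np.float64(uv))
    s=cv2.undistortPoints(uv[:,None],K,np.array([c["k1"],0,0,0]))[:,0]
    T=c["world_to_cam"];R=T[:3,:3];o=-R.T@T[:3,3]
    d=np.c_[s[:,0],-s[:,1],-np.ones(len(s))]@R
    return o+d*((z-o[2])/d[:,2])[:,None]
E
python3 - <<'E'
from h import *
p=np.load("top0.npz")["p"]
x0,y0=245,150
c=p[y0:y0+120,x0:x0+95]
cv2.imwrite("pics/crop.png",cv2.resize(c[:,:,::-1],None,fx=5,fy=5,interpolation=cv2.INTER_CUBIC))
s=np.load("scene0.npz")["p"][170:250,245:345]
cv2.imwrite("pics/crops.png",cv2.resize(s[:,:,::-1],None,fx=7,fy=7,interpolation=cv2.INTER_CUBIC))
g=c.min(2);m=(g<60).astype(np.uint8)
for ct in cv2.findContours(m,cv2.RETR_EXTERNAL,2)[0]:
    if cv2.contourArea(ct)>60:
        r=cv2.minAreaRect(ct);q=np.array(r[0])+[x0,y0]
        print("dark",q.round(1),np.round(r[1],1),round(r[2]),cast("top",q,.0925).round(4))
w=(c.min(2)>150).astype(np.uint8)
w=cv2.morphologyEx(w,cv2.MORPH_CLOSE,np.ones((5,5)))
ct=max(cv2.findContours(w,cv2.RETR_EXTERNAL,2)[0],key=cv2.contourArea)
r=cv2.minAreaRect(ct);b=cast("top",cv2.boxPoints(r)+[x0,y0],.09);print("plate",b.round(4),b.mean(0))
E
```

```text
dark [292.  209.5] [ 94. 119.] 0 [[ 0.5181 -0.0948  0.0925]]
plate [[ 0.5852 -0.0419  0.09  ]
 [ 0.5906 -0.1456  0.09  ]
 [ 0.4574 -0.1515  0.09  ]
 [ 0.4519 -0.0499  0.09  ]] [ 0.52129428 -0.09724249  0.09      ]
```

View pics/crop.png

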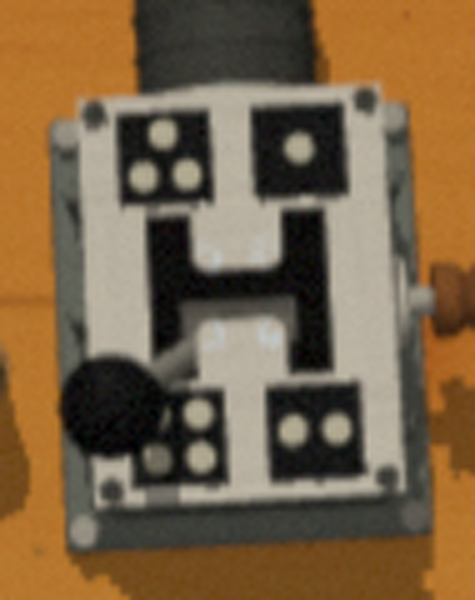

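View pics/crops.png

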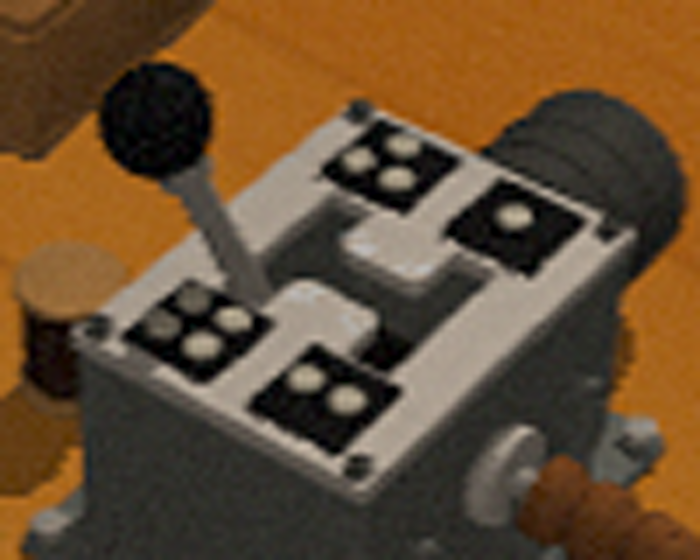

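The single-dot tag sits at +x−y, with crop centre (300,150). The three-dot tag is at (164,158), the two-dot tag at (316,430) and the four-dot tag at about (178,437). The knob hangs over the four-dot corner.

```bash
cat >> h.py <<'E'
def knob(n="top",save=None):
    p,d=eyes.snapshot(n)
    if save: cv2.imwrite(save,p[:,:,::-1])
    return p,d
E
python3 - <<'E'
from h import *
f=lambda u,v:((u+.5)/5-.5+245,(v+.5)/5-.5+150)
t=cast("top",[f(164,158),f(300,150),f(178,437),f(316,430)],.0925)[:,:2]
for k,v in zip("3142",t):print(k,v.round(4))
print("sizes",np.linalg.norm(t[0]-t[1]),np.linalg.norm(t[1]-t[3]),np.linalg.norm(t[0]-t[2]))
fs=lambda u,v:((u+.5)/7-.5+245,(v+.5)/7-.5+170)
s=cast("scene",[fs(391,166),fs(515,227),fs(198,331),fs(326,400)],.0925)[:,:2];print("scene",s.round(4))
for t in (t,s):
    o=t.mean(0);a=(t[0]+t[1]-t[2]-t[3]);yaw=np.arctan2(a[1],a[0]);print("o,yaw",o,yaw)
    R=np.array([[np.cos(yaw),-np.sin(yaw)],[np.sin(yaw),np.cos(yaw)]])
    print("knob pred",o+R@[-.043,.041],"neutral+y",o+R@[0,.041],"goal",o+R@[.043,-.041])
print("knob top",cast("top",f(112,406),.152),"scene",cast("scene",fs(157,120),.152))
E
```

```text
3 [ 0.5645 -0.0704]
1 [ 0.5676 -0.1148]
4 [ 0.4732 -0.0763]
2 [ 0.476  -0.1207]
sizes 0.04452683972790519 0.09181890234684244 0.09150488284157095
scene [[ 0.562  -0.0704]
 [ 0.5645 -0.1144]
 [ 0.4704 -0.0762]
 [ 0.4729 -0.1204]]
o,yaw [ 0.52034501 -0.09557698] 0.06413707860250324
knob pred [ 0.47480561 -0.05741728] neutral+y [ 0.5177172  -0.05466128] goal [ 0.56588442 -0.13373667]
o,yaw [ 0.51743861 -0.09535749] 0.06425772720793817
knob pred [ 0.4718946  -0.05720329] neutral+y [ 0.51480586 -0.05444211] goal [ 0.56298262 -0.1335117 ]
knob top [[ 0.47747632 -0.05760645  0.152     ]] scene [[ 0.47694889 -0.05534564  0.152     ]]
```

```bash
python3 -m jog '[[[0,0,8],[0,0,0],1],[[0,0,16],[0,0,0],1],[[0,0,24],[0,0,0],1],[[0,0,32],[0,0,0],1],[[0,0,40],[0,0,0],1]]'; python3 -m jog '[[[0,0,8],[0,0,0],1],[[0,0,16],[0,0,0],1],[[0,0,24],[0,0,0],1],[[0,0,32],[0,0,0],1],[[0,0,32],[0,0,0],1]]'
```

```text
time: 0.6
tool_pos: [0.167, 0.5237, 0.2048]
ee_rot: [3.141, 0.001, 0.558]
wrist_force: [-0.4, -0.1, -0.2]
width: 0.0573
time: 1.1
tool_pos: [0.1671, 0.5237, 0.2049]
ee_rot: [3.141, 0.0, 0.006]
wrist_force: [0.5, -0.3, 0.1]
width: 0.0179
```

Both views agree: tag spacing comes out at 44.5 x 92 mm (44 x 92 expected), the origin is near (0.519,−0.0955), yaw is 0.064, and the knob is at (0.475,−0.057). I'll travel high to a point behind the knob.

```bash
python3 -m jog '[[[0,0,-3.3],[20,44,0],1],[[0,0,-3.3],[40,88,0],1],[[0,0,-3.3],[60,132,0],1],[[0,0,-3.3],[80,176,0],1],[[0,0,-3.3],[100,220,0],1]]'; python3 -m jog '[[[0,0,0],[20,44,0],1],[[0,0,0],[40,88,0],1],[[0,0,0],[60,132,0],1],[[0,0,0],[80,176,0],1],[[0,0,0],[80,176,0],1]]'
```

```text
time: 1.6
tool_pos: [0.2685, 0.3028, 0.2052]
ee_rot: [3.141, -0.0, 0.067]
wrist_force: [1.4, 0.8, -0.1]
width: 0.0005
time: 2.1
tool_pos: [0.3612, 0.1289, 0.2051]
ee_rot: [3.139, -0.0, 0.055]
wrist_force: [-0.5, 0.7, -1.1]
width: 0.0001
```

```bash
python3 -m jog '[[[0,0,0],[12,46,0],1],[[0,0,0],[25,92,0],1],[[0,0,0],[37,138,0],1],[[0,0,0],[50,184,0],1],[[0,0,0],[50,192,0],1]]'; python3 -m jog '[[[0,0,0],[0,0,25],1],[[0,0,0],[0,0,50],1],[[0,0,0],[0,0,70],1],[[0,0,0],[0,0,70],1]]';python3 - <<'E'
from h import *
knob("scene","pics/s1.png")
p=cv2.imread("pics/s1.png")[130:280,180:380];cv2.imwrite("pics/s1c.png",cv2.resize(p,None,fx=4,fy=4,interpolation=2))
E
```

```text
time: 2.6
tool_pos: [0.4219, -0.0576, 0.2048]
ee_rot: [3.141, 0.001, 0.061]
wrist_force: [0.4, 0.6, 0.3]
width: 0.0004
time: 3.0
tool_pos: [0.4188, -0.0527, 0.1322]
ee_rot: [-3.139, 0.007, 0.066]
wrist_force: [-0.1, 0.2, -0.3]
width: 0.0002
```

View pics/s1c.png

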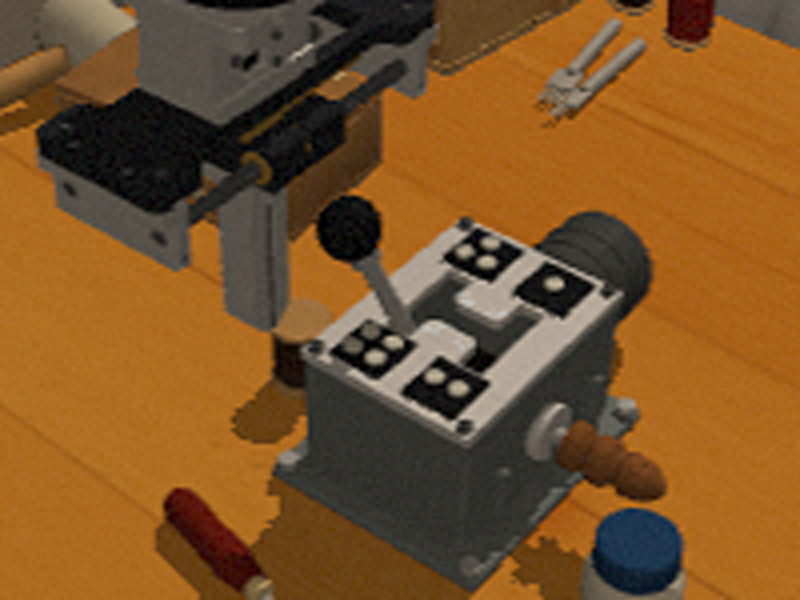

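The shut fingers stand behind the knob at crop (255,250), clear of it; the knob is at (348,229) and everything else is undisturbed.

```bash
cat >> h.py <<'E'
O=np.array([.519,-.0955]);Y=.064
def st():
    o=robot.get_obs();d=o["tool_pos"][:2]-O;c,s=np.cos(Y),np.sin(Y)
    print("gearbox frame mm",np.round([1e3*(c*d[0]+s*d[1]),1e3*(-s*d[0]+c*d[1])],1),"z",o["tool_pos"][2].round(4),o["ee_rot"].round(3),o["wrist_force"].round(1),o["time"])
E
python3 -c "from h import *;st()"; python3 -m jog '[[[0,0,0],[4,0,0],1],[[0,0,0],[8,0,0],1],[[0,0,0],[12,0,0],1],[[0,0,0],[12,0,0],1]]';python3 -c "from h import *;st()"
```

```text
gearbox frame mm [-96.   48.6] z 0.1342 [-3.14e+00  3.00e-03  6.60e-02] [ 0.4 -0.5  0.6] 3.05
time: 3.45
tool_pos: [0.4342, -0.0538, 0.1363]
ee_rot: [3.141, -0.002, 0.063]
wrist_force: [0.5, -0.5, 0.1]
width: 0.0004
gearbox frame mm [-81.9  47. ] z 0.1363 [ 3.141e+00 -2.000e-03  6.300e-02] [ 0.5 -0.5  0.1] 3.45
```

```bash
python3 -m jog '[[[0,0,0],[2,5,0],1],[[0,0,0],[6,5,0],1],[[0,0,0],[10,5,0],1],[[0,0,0],[14,5,0],1],[[0,0,0],[18,5,0],1]]';python3 -c "from h import *;st()"; python3 -m jog '[[[0,0,0],[4,0,0],1],[[0,0,0],[8,0,0],1],[[0,0,0],[12,0,0],1],[[0,0,0],[16,0,0],1],[[0,0,0],[16,0,0],1]]';python3 - <<'E'
from h import *
st()
for n in("top","scene"):knob(n,f"pics/{n}2.png")
a=cv2.imread("pics/top2.png")[140:280,230:360];b=cv2.imread("pics/scene2.png")[150:290,220:350]
cv2.imwrite("pics/c2.png",cv2.resize(np.hstack([a,b]),None,fx=3,fy=3,interpolation=2))
E
```

```text
time: 3.95
tool_pos: [0.4511, -0.0575, 0.1354]
ee_rot: [-3.141, 0.002, 0.063]
wrist_force: [-5.7, 1.7, 3.5]
width: 0.0005
gearbox frame mm [-65.3  42.2] z 0.1354 [-3.141e+00  2.000e-03  6.300e-02] [-5.7  1.7  3.5] 3.95
time: 4.45
tool_pos: [0.468, -0.0566, 0.1354]
ee_rot: [-3.142, -0.0, 0.063]
wrist_force: [-2.8, 0.8, 2.3]
width: 0.0006
gearbox frame mm [-48.4  42.1] z 0.1354 [-3.142 -0.     0.063] [-2.8  0.8  2.3] 4.45
```

View pics/c2.png

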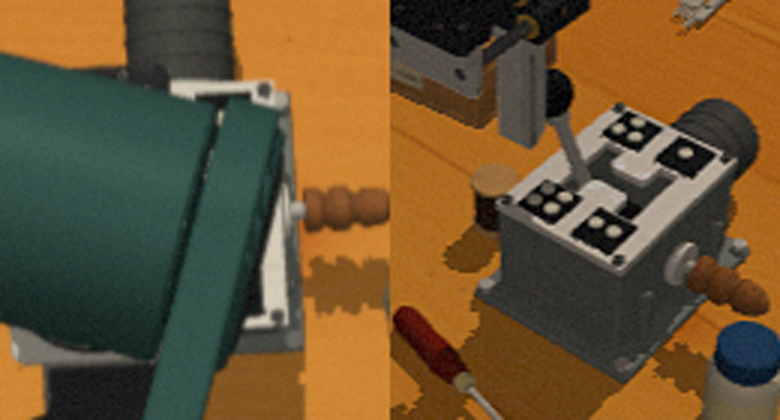

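The arm hides the gate in the top view. In the scene view the fingers touch the knob at about crop (553,95), and the lever is moving towards neutral with about 3 N of force. I'll carry on.

```bash
python3 -m jog '[[[0,0,0],[5,0,0],1],[[0,0,0],[10,0,0],1],[[0,0,0],[15,0,0],1],[[0,0,0],[20,0,0],1],[[0,0,0],[20,0,0],1]]';python3 -c "from h import *;st()";  python3 -m jog '[[[0,0,0],[-10,0,0],1],[[0,0,0],[-25,0,0],1],[[0,0,0],[-35,0,0],1],[[0,0,0],[-35,0,0],1]]';python3 - <<'E'
from h import *
st()
p,d=knob("scene","pics/s3.png")
q=p[130:280,200:350]
cv2.imwrite("pics/s3c.png",cv2.resize(q[:,:,::-1],None,fx=4,fy=4,interpolation=2))
E
```

```text
time: 5.05
tool_pos: [0.4882, -0.0554, 0.1353]
ee_rot: [-3.141, -0.001, 0.063]
wrist_force: [-2.1, -0.0, 1.9]
width: 0.0005
gearbox frame mm [-28.1  42. ] z 0.1353 [-3.141e+00 -1.000e-03  6.300e-02] [-2.1 -0.   1.9] 5.05
time: 5.45
tool_pos: [0.4517, -0.0576, 0.1355]
ee_rot: [3.142, -0.001, 0.063]
wrist_force: [-0.7, -0.1, 1.5]
width: 0.0008
gearbox frame mm [-64.8  42.1] z 0.1355 [ 3.142e+00 -1.000e-03  6.300e-02] [-0.7 -0.1  1.5] 5.45
```

View pics/s3c.png

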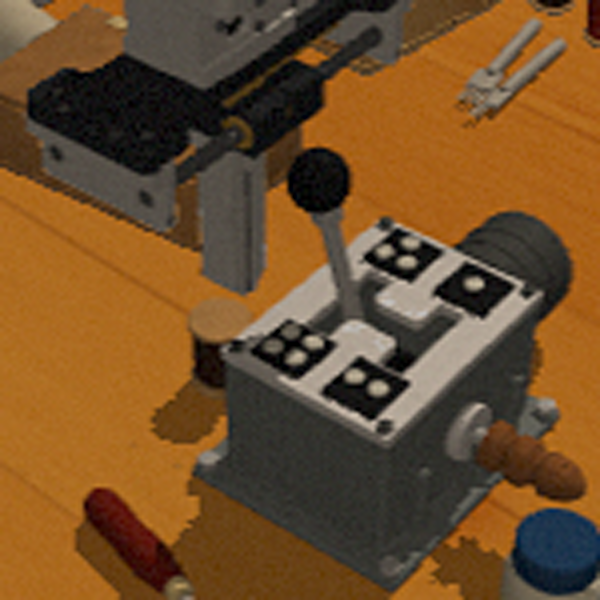

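```bash
cat >> h.py <<'E'
def gb(P):
    d=np.asarray(P)[...,:2]-O;c,s=np.cos(Y),np.sin(Y);return 1e3*np.c_[d@[c,s],d@[-s,c]]
def ks(uv):
    for z in(.152,.159,.165):
        k=gb(cast("scene",uv,z))[0];print("z",z,"knob",k.round(1),"implied z",15+np.sqrt(150**2-k@k))
E
python3 -c "
from h import *
ks(((319+.5)/4-.5+200,(181+.5)/4-.5+130))
ks(((348+.5)/4-.5+180,(229+.5)/4-.5+130))"
```

```text
z 0.152 knob [ 4.3 47.1] implied z 157.36414000762744
z 0.159 knob [-3.1 41.5] implied z 159.12569455731324
z 0.165 knob [-9.4 36.7] implied z 160.14619223578754
z 0.152 knob [-40.2  43. ] implied z 152.96055140491387
z 0.159 knob [-47.   37.5] implied z 152.42304650241365
z 0.165 knob [-52.9  32.7] implied z 151.51157252112068
```

```bash
python3 -m jog '[[[0,0,0],[15,0,0],1],[[0,0,0],[30,0,0],1],[[0,0,0],[35,0,0],1],[[0,0,0],[39.5,0,0],1],[[0,0,0],[39.5,0,0],1]]';python3 -c "from h import *;st()";  python3 -m jog '[[[0,0,0],[-10,0,0],1],[[0,0,0],[-20,-15,0],1],[[0,0,0],[-20,-45,0],1],[[0,0,0],[0,-45,0],1],[[0,0,0],[26,-45,0],1]]'; python3 -m jog '[[[0,0,0],[0,0,0],1],[[0,0,0],[0,0,0],1]]';python3 - <<'E'
from h import *
st()
p,d=knob("scene","pics/s4.png")
q=p[130:280,200:350]
cv2.imwrite("pics/s4c.png",cv2.resize(q[:,:,::-1],None,fx=4,fy=4,interpolation=2))
E
```

```text
time: 6.0
tool_pos: [0.4917, -0.0551, 0.1354]
ee_rot: [-3.141, 0.001, 0.063]
wrist_force: [-2.3, -0.2, 1.6]
width: 0.0006
gearbox frame mm [-24.7  42.1] z 0.1354 [-3.141e+00  1.000e-03  6.300e-02] [-2.3 -0.2  1.6] 6.0
time: 6.5
tool_pos: [0.514, -0.0068, 0.1361]
ee_rot: [-3.141, -0.001, 0.064]
wrist_force: [-0.5, 0.1, 0.6]
width: 0.0009
time: 6.7
tool_pos: [0.514, -0.0079, 0.1353]
ee_rot: [-3.141, 0.001, 0.064]
wrist_force: [-0.9, 0.3, 0.4]
width: 0.0005
gearbox frame mm [ 0.6 87.8] z 0.1353 [-3.141e+00  1.000e-03  6.400e-02] [-0.9  0.3  0.4] 6.7
```

View pics/s4c.png

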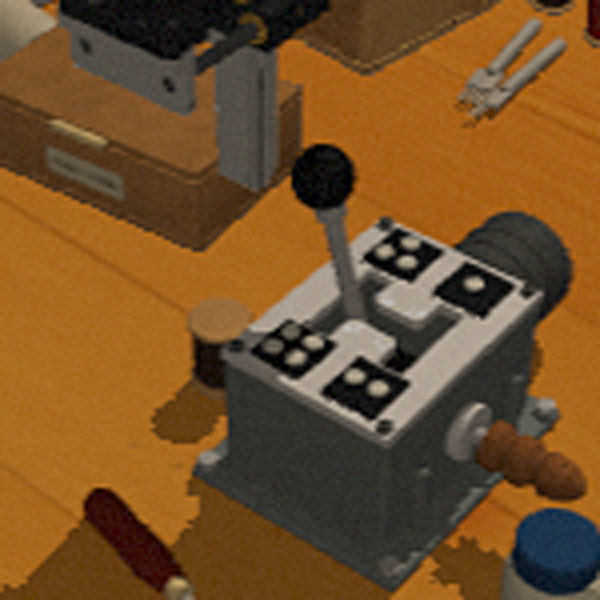

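Seven pictures viewed so far. The knob, at crop (323,176), is now near x=0. The fingers stand on its +y side and the bystanders are untouched. I'll push towards −y.

```bash
python3 -m jog '[[[0,0,0],[0,10,0],1],[[0,0,0],[0,17,0],1],[[0,0,0],[0,21,0],1],[[0,0,0],[0,25,0],1],[[0,0,0],[0,29,0],1]]';python3 -c "from h import *;st()";  python3 -m jog '[[[0,0,0],[0,3,0],1],[[0,0,0],[0,6,0],1],[[0,0,0],[0,9,0],1],[[0,0,0],[0,12,0],1]]';python3 -c "from h import *;st()"
```

```text
time: 7.25
tool_pos: [0.5172, -0.0371, 0.1363]
ee_rot: [-3.14, -0.002, 0.063]
wrist_force: [-0.7, 4.0, 3.2]
width: 0.0007
gearbox frame mm [ 2.  58.4] z 0.1363 [-3.14e+00 -2.00e-03  6.30e-02] [-0.7  4.   3.2] 7.25
time: 7.65
tool_pos: [0.5177, -0.0496, 0.1355]
ee_rot: [-3.142, -0.0, 0.063]
wrist_force: [0.2, 3.9, 2.7]
width: 0.0003
gearbox frame mm [ 1.7 45.8] z 0.1355 [-3.142 -0.     0.063] [0.2 3.9 2.7] 7.65
```

```bash
python3 -m jog '[[[0,0,0],[0,5,0],1],[[0,0,0],[0,10,0],1],[[0,0,0],[0,15,0],1],[[0,0,0],[0,20,0],1],[[0,0,0],[0,25,0],1]]';  python3 -m jog '[[[0,0,0],[0,5,0],1],[[0,0,0],[0,10,0],1],[[0,0,0],[0,15,0],1],[[0,0,0],[0,20,0],1],[[0,0,0],[0,25,0],1]]';python3 -c "from h import *;st()";python3 -m jog '[[[0,0,0],[0,3,0],1],[[0,0,0],[0,6,0],1],[[0,0,0],[0,9,0],1],[[0,0,0],[0,9,0],1]]';python3 -c "from h import *;st()"
```

```text
time: 8.15
tool_pos: [0.5191, -0.0751, 0.1354]
ee_rot: [3.141, 0.0, 0.063]
wrist_force: [0.3, 3.5, 2.8]
width: 0.0007
time: 8.65
tool_pos: [0.5205, -0.0997, 0.1349]
ee_rot: [-3.141, 0.001, 0.063]
wrist_force: [0.1, 2.7, -0.0]
width: 0.0006
gearbox frame mm [ 1.2 -4.3] z 0.1349 [-3.141e+00  1.000e-03  6.300e-02] [ 0.1  2.7 -0. ] 8.65
time: 9.05
tool_pos: [0.5209, -0.1086, 0.1348]
ee_rot: [-3.141, 0.001, 0.063]
wrist_force: [0.5, 2.9, -2.1]
width: 0.0007
gearbox frame mm [  1.  -13.2] z 0.1348 [-3.141e+00  1.000e-03  6.300e-02] [ 0.5  2.9 -2.1] 9.05
```

```bash
python3 -m jog '[[[0,0,0],[0,1,0],1],[[0,0,0],[0,2,0],1],[[0,0,0],[0,3,0],1],[[0,0,0],[0,3,0],1]]';python3 -c "from h import *;st()"; python3 -m jog '[[[0,0,0],[0,-15,0],1],[[0,0,0],[0,-30,0],1],[[0,0,0],[-45,-30,0],1],[[0,0,0],[-65,-5,0],1],[[0,0,0],[-65,24,0],1]]'; python3 -m jog '[[[0,0,0],[0,0,0],1],[[0,0,0],[0,0,0],1]]';python3 - <<'E'
from h import *
st()
p,d=knob("scene","pics/s5.png")
q=p[130:280,200:350]
cv2.imwrite("pics/s5c.png",cv2.resize(q[:,:,::-1],None,fx=4,fy=4,interpolation=2))
E
```

```text
time: 9.45
tool_pos: [0.5214, -0.1114, 0.1354]
ee_rot: [-3.141, 0.0, 0.063]
wrist_force: [0.0, 3.3, -3.0]
width: 0.0004
gearbox frame mm [  1.4 -16. ] z 0.1354 [-3.141  0.     0.063] [ 0.   3.3 -3. ] 9.45
time: 9.95
tool_pos: [0.4566, -0.1384, 0.1363]
ee_rot: [3.14, -0.001, 0.066]
wrist_force: [0.1, -0.1, 1.0]
width: -0.0
time: 10.15
tool_pos: [0.4585, -0.1391, 0.1361]
ee_rot: [3.141, -0.001, 0.062]
wrist_force: [-0.1, -0.5, 0.2]
width: 0.0004
gearbox frame mm [-63.2 -39.6] z 0.1361 [ 3.141e+00 -1.000e-03  6.200e-02] [-0.1 -0.5  0.2] 10.15
```

View pics/s5c.png

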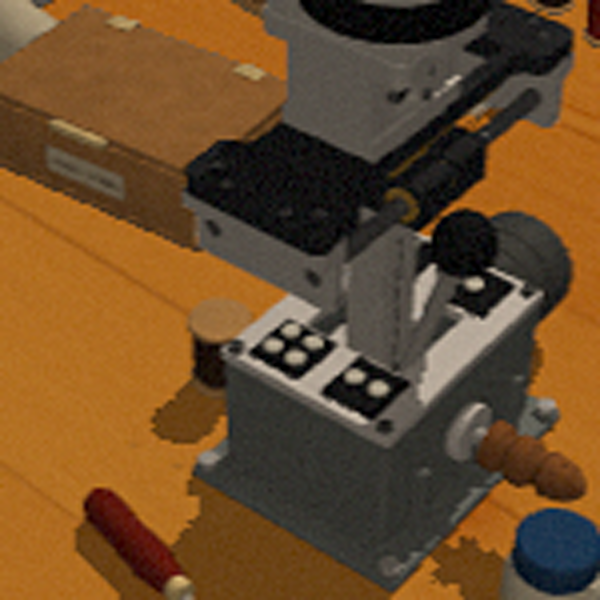

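The knob is at crop (465,243), over on the −y side, with the fingers behind it. I'll push +x, slowing down near the lane mouth.

```bash
python3 -c "
from h import *
ks(((465+.5)/4-.5+200,(243+.5)/4-.5+130))"; python3 -m jog '[[[0,0,0],[15,0,0],1],[[0,0,0],[28,0,0],1],[[0,0,0],[33,0,0],1],[[0,0,0],[36,0,0],1],[[0,0,0],[39,0,0],1]]';python3 -c "from h import *;st()"; python3 -m jog '[[[0,0,0],[2,0,0],1],[[0,0,0],[4,0,0],1],[[0,0,0],[6,0,0],1]]';python3 -c "from h import *;st()"
```

```text
z 0.152 knob [  8.7 -35.5] implied z 160.48403550656394
z 0.159 knob [  1.3 -40. ] implied z 159.57500125916636
z 0.165 knob [ -5.1 -43.8] implied z 158.37016989143228
time: 10.7
tool_pos: [0.4969, -0.1366, 0.1353]
ee_rot: [-3.141, 0.001, 0.064]
wrist_force: [-1.9, -1.5, 1.2]
width: 0.0003
gearbox frame mm [-24.7 -39.6] z 0.1353 [-3.141e+00  1.000e-03  6.400e-02] [-1.9 -1.5  1.2] 10.7
time: 11.0
tool_pos: [0.5027, -0.1366, 0.1356]
ee_rot: [-3.141, 0.001, 0.063]
wrist_force: [-3.5, 0.3, 1.5]
width: 0.0005
gearbox frame mm [-18.9 -39.9] z 0.1356 [-3.141e+00  1.000e-03  6.300e-02] [-3.5  0.3  1.5] 11.0
```

```bash
python3 -m jog '[[[0,0,0],[3,0,0],1],[[0,0,0],[6,0,0],1],[[0,0,0],[9,0,0],1],[[0,0,0],[12,0,0],1]]';python3 -m jog '[[[0,0,0],[3,0,0],1],[[0,0,0],[6,0,0],1],[[0,0,0],[9,0,0],1],[[0,0,0],[12,0,0],1]]';python3 -c "from h import *;st()"; python3 -m jog '[[[0,0,0],[1.5,0,0],1],[[0,0,0],[3,0,0],1],[[0,0,0],[4,0,0],1],[[0,0,0],[4,0,0],1]]';python3 -c "from h import *;st()"
```

```text
time: 11.4
tool_pos: [0.5154, -0.1359, 0.1356]
ee_rot: [3.142, -0.0, 0.063]
wrist_force: [-2.9, 0.4, 2.2]
width: 0.0004
time: 11.8
tool_pos: [0.527, -0.1349, 0.135]
ee_rot: [-3.141, 0.001, 0.063]
wrist_force: [-2.2, -0.1, -0.6]
width: 0.0006
gearbox frame mm [  5.5 -39.8] z 0.135 [-3.141e+00  1.000e-03  6.300e-02] [-2.2 -0.1 -0.6] 11.8
time: 12.2
tool_pos: [0.5306, -0.1345, 0.1347]
ee_rot: [-3.141, 0.001, 0.063]
wrist_force: [-2.3, 1.5, -1.2]
width: 0.0002
gearbox frame mm [  9.1 -39.7] z 0.1347 [-3.141e+00  1.000e-03  6.300e-02] [-2.3  1.5 -1.2] 12.2
```

```bash
python3 -m jog '[[[0,0,0],[1,0,0],1],[[0,0,0],[2,0,0],1],[[0,0,0],[2,0,0],1]]';python3 -c "from h import *;st()"; python3 -m jog '[[[0,0,0],[1,0,0],1],[[0,0,0],[1,0,0],1]]'
```

```text
time: 12.5
tool_pos: [0.5328, -0.1347, 0.1351]
ee_rot: [-3.141, 0.001, 0.063]
wrist_force: [-2.2, 0.3, -2.2]
width: 0.0001
gearbox frame mm [ 11.3 -40. ] z 0.1351 [-3.141e+00  1.000e-03  6.300e-02] [-2.2  0.3 -2.2] 12.5
time: 12.7
tool_pos: [0.534, -0.1347, 0.1354]
ee_rot: [3.142, 0.0, 0.063]
wrist_force: [-3.1, -0.1, -2.1]
width: 0.0002
```

```bash
python3 -m jog '[[[0,0,0],[1,0,0],1],[[0,0,0],[1,0,0],1]]';python3 -m jog '[[[0,0,0],[0.7,0,0],1],[[0,0,0],[0.7,0,0],1]]'
```

```text
time: 12.9
tool_pos: [0.5351, -0.1346, 0.1355]
ee_rot: [3.142, -0.0, 0.063]
wrist_force: [-3.1, 0.6, -2.7]
width: -0.0002
time: 13.1
tool_pos: [0.5358, -0.1346, 0.1355]
ee_rot: [3.142, -0.0, 0.063]
wrist_force: [-3.6, 0.6, -1.2]
width: 0.0006
```

```bash
python3 -m jog '[[[0,0,0],[0.7,0,0],1],[[0,0,0],[0.7,0,0],1]]';python3 -m jog '[[[0,0,0],[0.7,0,0],1],[[0,0,0],[0.7,0,0],1]]'
```

```text
time: 13.3
tool_pos: [0.5365, -0.1345, 0.1355]
ee_rot: [-3.142, -0.0, 0.063]
wrist_force: [-2.0, -0.7, -2.2]
width: 0.0006
time: 13.5
tool_pos: [0.537, -0.1345, 0.1354]
ee_rot: [-3.142, 0.0, 0.063]
wrist_force: [-4.0, -0.8, -2.9]
width: 0.0006
```

```bash
python3 -m jog '[[[0,0,0],[0.7,0,0],1],[[0,0,0],[0.7,0,0],1]]';python3 -m jog '[[[0,0,0],[0.7,0,0],1],[[0,0,0],[0.7,0,0],1]]'
```

```text
time: 13.7
tool_pos: [0.5375, -0.1344, 0.1353]
ee_rot: [-3.141, 0.001, 0.063]
wrist_force: [-4.8, -1.1, -1.6]
width: 0.0009
time: 13.9
tool_pos: [0.5378, -0.1344, 0.1353]
ee_rot: [-3.141, 0.002, 0.063]
wrist_force: [-5.1, -1.1, -1.8]
width: 0.0
```

Force is rising (5 N) while the tool barely advances, so the lever is at its stop. I'll retreat and look.

```bash
python3 -m jog '[[[0,0,0],[-10,0,0],1],[[0,0,0],[-25,0,0],1],[[0,0,0],[-35,0,-40],1],[[0,0,0],[-35,0,-80],1],[[0,0,0],[-35,0,-90],1]]'; python3 -m jog '[[[0,0,0],[-30,-40,0],1],[[0,0,0],[-60,-80,0],1],[[0,0,0],[-80,-125,0],1],[[0,0,0],[-100,-170,0],1],[[0,0,0],[-120,-215,0],1]]'; python3 -m jog '[[[0,0,0],[0,-45,0],1],[[0,0,0],[0,-90,0],1],[[0,0,0],[0,-130,0],1],[[0,0,0],[0,-130,0],1],[[0,0,0],[0,-130,0],1]]';python3 - <<'E'
from h import *
st()
for n in("top","scene"):knob(n,f"pics/{n}6.png")
a=cv2.imread("pics/top6.png")[140:270,240:370];b=cv2.imread("pics/scene6.png")[160:290,235:365]
cv2.imwrite("pics/c6.png",cv2.resize(np.hstack([a,b]),None,fx=3,fy=3,interpolation=2))
E
```

```text
time: 14.4
tool_pos: [0.5066, -0.1375, 0.2328]
ee_rot: [3.136, -0.014, 0.063]
wrist_force: [1.0, -0.2, 0.5]
width: 0.0003
time: 14.9
tool_pos: [0.37, 0.0721, 0.2259]
ee_rot: [-3.14, -0.005, 0.062]
wrist_force: [0.6, 0.7, 0.4]
width: 0.0007
time: 15.4
tool_pos: [0.3623, 0.2009, 0.2256]
ee_rot: [-3.141, -0.002, 0.066]
wrist_force: [-0.2, 0.5, 0.3]
width: 0.0005
gearbox frame mm [-137.4  305.9] z 0.2256 [-3.141e+00 -2.000e-03  6.600e-02] [-0.2  0.5  0.3] 15.4
```

View pics/c6.png

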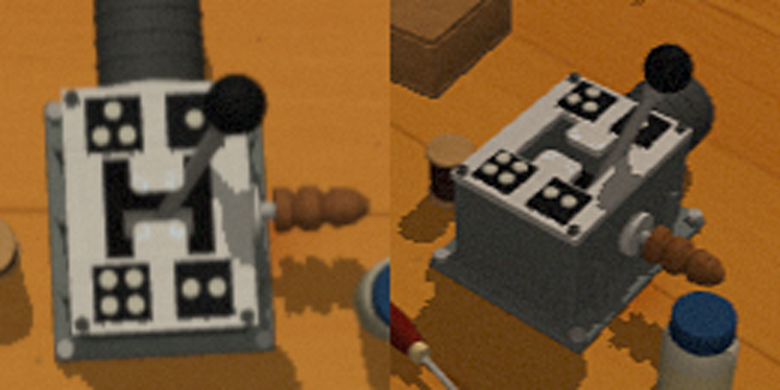

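```bash
python3 -c "
from h import *
u=((235.5)/3-.5+240,(105.5)/3-.5+140)
print(gb(cast('top',u,.152)))
ks(((278.5)/3-.5+235,(70.5)/3-.5+160))
f=lambda a:((a[0]+.5)/3-.5+240,(a[1]+.5)/3-.5+140)
print(gb(cast('top',[f((114,125)),f((122,291)),f((204,287))],.0925)))
f=lambda n,a:cast(n,a,.04)
"
```

```text
[[ 42.67832559 -41.20415477]]
z 0.152 knob [ 40.9 -40.1] implied z 153.6548980357399
z 0.159 knob [ 32.9 -44.5] implied z 154.40720050692605
z 0.165 knob [ 26.2 -48.3] implied z 154.58163710654443
[[ 46.78880097  21.68197441]
 [-43.94388626  21.85120268]
 [-44.07459812 -22.24030691]]
```

```bash
python3 -c "
from bench import close_job
print(close_job())"
```

```text
the job is handed in; nothing more can be done
None
```

I handed the job in at about 15.5 s, with the lever in the single-dot slot (+x−y) and, as far as I can measure, fully home. With the fingers shut, I pushed the lever out of its first slot to neutral, across to the −y lane and then along +x until it met the end stop.

- **Forces:** The readings I took during the pushes were about 2 to 6.5 N at the wrist. At the end stop it rose to about 5 N while the tool barely advanced.
- **Lever position:** After I backed the arm away, the knob measured +42.7 mm along x and −41.2 mm along y from the gate's middle in the top view, and +40.9 / −40.1 mm in the scene view. About 43 / −41 mm is expected when home, and it has to be past about 38 mm along x to count. The two views differ by about 2 mm, which is within the calibration error.
- **Surroundings:** The parts of the spool, edge tool and glue pot in the last picture look undisturbed; I judged that by eye and did not measure it. The arm was well clear of everything when I handed in.

No check failed. I could not read the joint angles directly, and the hand-in gave no verdict.

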